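# Clamp the detector, then hold the glass cell in the beam

## Task

Turn the clamp knob on the detector carriage clockwise to its stop, locking the carriage where it stands. Then lift the tall glass cell from its stand by its two frosted faces only, never touching the clear windows, and hold it upright midway between lamp and detector, touching neither, windows square to the beam and the beam through their middle. Finish while still holding it there, leaving the short cell and everything else in place.

Things in the scene. Friction and masses are not known exactly. Their poses are not given: they have to be found in the camera images.
- clamp_grip (a point): Clamp knob on top of the black detector housing: a grey disc 40 mm across with an upright grip bar 38 mm long, 14 mm wide, 32 mm tall. This point is on the vertical turning axis, 7 mm below the bar's top, 23 mm above the disc, 123 mm above the table. x runs along the bar and turns with the knob; z up. Pinch the bar across its 14 mm from above; nothing near it is higher
- clamp (a joint): Knob angle in rad: 0 loose, grows clockwise seen from above, stop at 1.2; locked from 1.05. Starts at 0 to 0.3. Takes about 0.06 N m, up to 0.12 near the stop; stays where it is left. The carriage slides along the rail at about 4 N while loose, 20 N when locked
- lamp_port (a point): Centre of the mouth of the lamp barrel (30 mm diameter, 25 mm out from the grey lamp housing, 60 x 64 mm, 88 mm high). x axis along the beam to the detector, z up. The beam is the straight level line from here to the detector port, 65 mm above the table
- detector_port (a point): Centre of the mouth of the detector barrel (30 mm diameter, 20 mm out from the black housing, 70 mm along the beam, 50 mm wide, top 86 mm above the table). x axis along the beam, away from the lamp. In line and level with the lamp port, 97 to 133 mm from it; it rides on the sliding carriage
- cell_mid (a point): Centre, half-way up, of the tall glass cell: 30 mm long (its x, the light path), 20 mm wide (y), 50 mm tall (z, up). The 30 x 50 mm faces to +-y are frosted matt white; the 20 x 50 mm ends to +-x are clear windows, panes 14 mm wide between the frosted walls. White stopper 24 x 12 mm, 4 mm proud on top
- cell: The tall glass cell itself, about 35 g (varies); origin at the centre of its underside, axes as cell_mid. It starts upright with its lowest 12 mm in a slot of the stand, 1 mm play all round: lower end 6 mm, top of the glass 56 mm above the table
- short_cell_mid (a point): Centre, half-way up, of the other glass cell in the stand: the same plan (30 x 20 mm) and stopper but only 28 mm tall. Stays in its slot
- stand_mid (a point): Centre of the top of the white cell stand, 140 mm (its x) by 50 mm (y), 18 mm high, too heavy to lift with a cell. Its two slots lie 38 mm from this point along +x and -x, their long sides along x; either cell may be in either. Fixed
- bench: The optical bench, screwed down: plate 320 x 90 mm, 12 mm thick, with lamp housing, rail (26 mm wide, top 22 mm above the table), detector carriage and clamp; origin under the plate's centre, x along the beam
- wash_bottle: Bystander: white bottle, 56 mm diameter, 125 mm tall, origin at its underside's centre
- tube_rack: Bystander: white rack 60 x 150 mm with 12 capped tubes, 88 mm tall, origin at its underside's centre
- sample_jar: Bystander: clear jar with a red lid, 52 mm diameter, 60 mm tall, origin at its underside's centre
Not all that is in view belongs to the job. Leave any brown look-alike of the cell alone.

How it is judged:
On the way, in this order (a step that is already met when the one before it is completed fails the run):
1. the clamp knob is turned clockwise to its stop (value of joint clamp above 1.05 rad and distance of cell_mid from where it was at the start of the episode below 0.01 m), for 0.2 s.
2. the tall cell is lifted clear of the stand by its two frosted faces (contact force between each of cell_c0, cell_c1 and the fingers above 0.5 N and height (world z) of cell_mid above 0.055 m and contact force between cell and stand below 0.1 N), for 0.2 s.
At the end, for the whole second after the job is handed in: Still gripped by both frosted faces, at rest, clear of the bench: upright and square to the beam within 10 degrees, centre within 6 mm sideways and 18 mm in height of the beam, 20 mm or more from each port; knob past 1.05 rad; detector within 10 mm of its start; short cell in its slot (value of joint clamp above 1.05 rad and contact force between each of cell_c0, cell_c1 and the fingers above 0.5 N and x of cell_mid in the frame of lamp_port above 0.02 m and x of cell_mid in the frame of detector_port below -0.02 m and y of cell_mid in the frame of lamp_port between -0.006 and 0.006 m and z of cell_mid in the frame of lamp_port between -0.018 and 0.018 m and angle between the x axis of cell_mid and the x axis of lamp_port, either way round below 0.17 rad and angle between cell_mid's own z axis and vertical below 0.17 rad and contact force between cell and bench below 0.1 N and linear speed of cell below 0.02 m/s and distance of detector_port from where it was at the start of the episode below 0.01 m and distance between short_cell_mid and stand_mid below 0.045 m and angle between short_cell_mid's own z axis and vertical below 0.2 rad); the arm keeps its last pose, push and grip.
It fails at once if a finger pressed on a clear window of the tall cell (over 0.5 N) (contact force between any of cell_c2, cell_c3 and the fingers above 0.5 N).
It fails at once if the detector carriage was shifted more than 15 mm (distance of detector_port from where it was at the start of the episode above 0.015 m).
It fails at once if the short cell was taken from its slot or a bystander was shifted more than 30 mm (distance of short_cell_mid from where it was at the start of the episode above 0.02 m or distance of any of wash_bottle, tube_rack, sample_jar from where it was at the start of the episode above 0.03 m).
It also fails if it takes over 51 s, if anything falls off the work surface, if the arm or the gripper's body presses on something with over 40 N, if the wrist force passes 120 N, or if a joint passes its speed limit or range.

## Robot

A 6-joint arm with a two-finger parallel gripper is mounted at the origin on the work surface. World frame = base frame: x ahead of the robot, y to its left, z up, the work surface at z = 0. Lengths are in m, angles in rad, forces in N, time in s.
With the tool pointing down it reaches from about 0.375 to 0.825 m from the base axis. Payload 5.5 kg.
Tool frame: the origin (TCP) lies midway between the tips of the shut fingers; the grasp point (between the pads) lies 19 mm behind it; z points along the fingers, y is the direction in which the jaws open and shut (so a half turn about z gives the same grasp; the last joint's range is limited). The gripper opens to 85 mm and grips with 20 to 120 N. Pads are 22 mm wide; open, the fingers measure 114 mm over their backs; the gripper's body (76 mm by 85 mm) begins 54 mm behind the grasp point. The pads swing forward as they close: fully open they stand 13 mm farther back than shut.
Start: joints at [1.296, 0.314, -0.047, 1.21, 0, 1.571], TCP at [0.163, 0.577, 0.231] pointing down, gripper open.
Joint ranges: [-2.67, 2.67], [-0.69, 1.73], [-1.03, 1.25], [-2.08, 2.16], [-1.42, 1.45], [-3.14, 3.14]. Speed limits (rad/s): [2.39, 2.39, 3.01, 3.14, 3.14, 3.14].

## Interface

Orientations are given as [roll, pitch, yaw] about the fixed x, y, z axes, in that order (R = Rz(yaw) Ry(pitch) Rx(roll)).
In Python, from workcell import ctrl gives the robot as it stands.
- The arm moves only by the tool jog_arm, never from a script. Its argument "rows" is one flat list of numbers, 5 for each row, row after row: the shift along the world's x, y, z in mm, then the turn about the world's z in degrees, then the opening, from 0 (shut) to 1 (fully open). A call has 1 to 10 rows; each row is the pose to reach, as a shift and turn from the pose commanded when the call began; what a row does not reach only later rows make up. A row lasts 1/12 s, in which the tool goes at most 41.7 mm and 7.16 degrees, less where a joint would pass 70% of its speed; a pose out of reach is approached as far as the arm can. A call with a gripper value outside its range is refused whole. The fingers move at their own pace and stop on an object; "squeeze" is the grip in N (left out, the last holds). Time passes only in rows, so rows that repeat a pose let the fingers close. It gives the time, the measured TCP pose, the force and the opening at its end, in the units of the state.
- ctrl.state(): the state, without advancing time (a new reading comes with each control period).
- ctrl.camera(name): name is "scene" or "top" or "wrist"; returns a dict with "color" (384x512x3 uint8, red, green, blue), "K" (3x3 intrinsics, pixels), "position" and "attitude" of the camera in the world; the wrist camera has in their place "mount" (4x4, takes a point from camera to tool coordinates, whose origin is the TCP and whose axes are the flange's). Camera axes: x right, y up, looking along -z (the intrinsics and any distortion apply to the point x, -y, -z); pixel columns grow to the right and rows downward; lengths in m; the calibration is good to about 2 mm. A picture is of the moment at which its call begins: read the wrist's pose just before it. There is no depth.
- ctrl.hand_in(): hands the job in, once; it reports no verdict.
The state is a dict: "t": time; "joints": joint angles; "dq": joint speeds; "joint_torque": joint torques, N m; "position": TCP position; "ee_rot": TCP orientation; "contact_force": force on the tool from outside, world axes, zero at the start; "ft_torque": the same for the moment, N m; "finger_gap": opening from 0.0 (shut) to 1.0 (fully open).
Only numpy, scipy, OpenCV 4.12 (cv2) and the standard library are available. Lean on these libraries where they do the work, as an engineer would, in place of code of your own. Each camera call takes 0.05 s, during which the arm holds its last target.

## Working session

There is one attempt and no reset: what is moved stays moved. The work goes in short steps, Python scripts to look and compute and a tool call to move; the robot and the scene stay as the last step left them, time stands still between calls to the robot, and variables do not carry over. Pictures are saved under pics/ and viewed, and the job is handed in when it is done.

Besides the shell and the picture viewer there is one more tool, called after "Request:" by a JSON object that holds its "method" and its "body", one argument or row to a line. jog_arm: Moves the arm, as the interface text tells. Its arguments: {"type":"object","properties":{"rows":{"type":"array","items":{"type":"number"}},"squeeze":{"type":"number"}},"required":["rows"]}

```bash
mkdir -p pics; ls; cat > h.py <<'E'
import numpy as np, cv2
from workcell import ctrl
def snap(name,fn):
    c=ctrl.camera(name); cv2.imwrite('pics/'+fn,c['color'][:,:,::-1]); np.save('pics/'+fn[:-4]+'.npy',c,allow_pickle=True); return c
E
python3 - <<'E'
from h import *
s=ctrl.state(); print(s)
for n in ['scene','top','wrist']:
    c=snap(n,n+'1.png'); print({k:v for k,v in c.items() if k!='color'})
E
```

```text
pics
{'t': 0.0, 'joints': array([ 1.29599426e+00,  3.14245256e-01, -4.80556028e-02,  1.21018261e+00,
        1.08695170e-05,  1.57081835e+00]), 'dq': array([ 0.00116344, -0.00043667,  0.00107725, -0.00028932, -0.00108721,
       -0.00069636]), 'joint_torque': array([-1.24697031e-04, -5.39595544e+01,  3.39744794e+01,  1.90901390e-02,
       -1.36912945e-06,  6.66955184e-07]), 'position': array([0.16265854, 0.57694971, 0.23043331]), 'ee_rot': array([-3.13990551e+00, -1.08323495e-05,  2.86676855e+00]), 'contact_force': array([-0.21709319, -0.02184009, -1.13571514]), 'ft_torque': array([0.02902512, 0.03080412, 0.00222069]), 'finger_gap': 1.0015277068641941}
{'K': array([[476.4873552 ,   0.        , 249.53333979],
       [  0.        , 476.4873552 , 186.9851492 ],
       [  0.        ,   0.        ,   1.        ]]), 'position': array([ 0.86388091, -0.57108053,  0.97295879]), 'attitude': array([0.55165698, 0.00610214, 0.53772468])}
{'K': array([[391.45816489,   0.        , 251.77421095],
       [  0.        , 391.45816489, 192.22658458],
       [  0.        ,   0.        ,   1.        ]]), 'position': array([ 0.47167015, -0.12428887,  0.94514418]), 'attitude': array([ 0.13569789,  0.02675532, -1.5779143 ])}
{'K': array([[293.04355005,   0.        , 250.92581304],
       [  0.        , 293.04355005, 188.58912079],
       [  0.        ,   0.        ,   1.        ]]), 'mount': array([[ 2.32543403e-04,  9.45417539e-01,  3.25861357e-01,
         8.37471818e-02],
       [ 9.99999371e-01,  1.37802567e-04, -1.11343126e-03,
        -7.26753542e-04],
       [-1.09756197e-03,  3.25861410e-01, -9.45416912e-01,
        -1.41756257e-01],
       [ 0.00000000e+00,  0.00000000e+00,  0.00000000e+00,
         1.00000000e+00]])}
```

View pics/scene1.png

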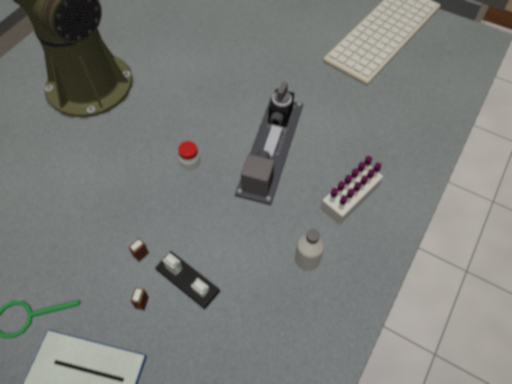

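View pics/top1.png

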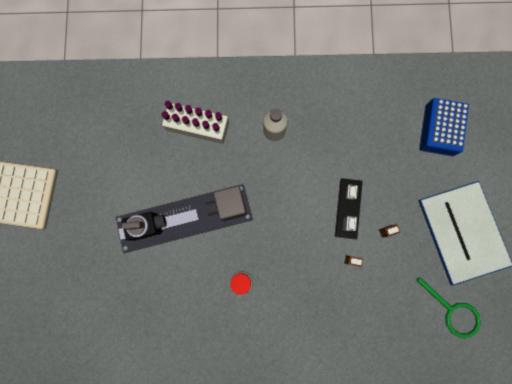

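View pics/wrist1.png

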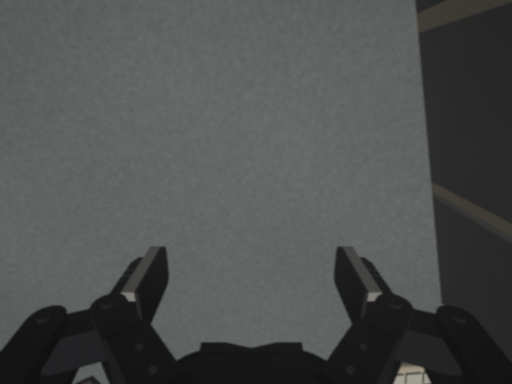

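```bash
cat >> h.py <<'E'
from scipy.spatial.transform import Rotation as Ro
def pose(c,st=None):
    if 'mount' in c:
        T=np.eye(4);T[:3,:3]=Ro.from_euler('xyz',st['ee_rot']).as_matrix();T[:3,3]=st['position']
        M=T@c['mount']; return M[:3,:3],M[:3,3]
    return Ro.from_euler('xyz',c['attitude']).as_matrix(),np.array(c['position'])
def ray(c,u,v,st=None):
    R,p=pose(c,st);K=c['K']; d=np.array([(u-K[0,2])/K[0,0],-(v-K[1,2])/K[1,1],-1.]);return p,R@d
def onz(c,u,v,z,st=None):
    p,d=ray(c,u,v,st);return p+d*(z-p[2])/d[2]
def proj(c,P,st=None):
    R,p=pose(c,st);q=R.T@(np.array(P)-p);K=c['K'];return K[0,0]*q[0]/-q[2]+K[0,2],K[1,1]*q[1]/q[2]+K[1,2]
def tri(*rs):
    A=np.zeros((3,3));b=np.zeros(3)
    for p,d in rs:
        d=d/np.linalg.norm(d);Q=np.eye(3)-np.outer(d,d);A+=Q;b+=Q@p
    return np.linalg.solve(A,b)
def load(n): return np.load('pics/'+n+'.npy',allow_pickle=True).item()
def crop(c,x0,y0,x1,y1,fn,f):
    im=c['color'][y0:y1,x0:x1,::-1]; cv2.imwrite('pics/'+fn,cv2.resize(im,None,fx=f,fy=f,interpolation=cv2.INTER_CUBIC))
E
python3 - <<'E'
from h import *
t=load('top1');s=load('scene1')
print(onz(t,240,284,.06),onz(s,187,149,.06))   # red lid
print(onz(t,348,209,.018),onz(s,187,279,.018))
crop(t,320,165,410,275,'tc.png',5);crop(t,105,175,265,260,'tb.png',5);crop(s,120,225,230,315,'sc.png',6);crop(s,225,75,315,210,'sb.png',4)
E
```

```text
[ 0.38795991 -0.07392782  0.06      ] [ 0.38975529 -0.07604299  0.06      ]
[ 0.55604824 -0.32742719  0.018     ] [ 0.5610497  -0.33166365  0.018     ]
```

View pics/tc.png

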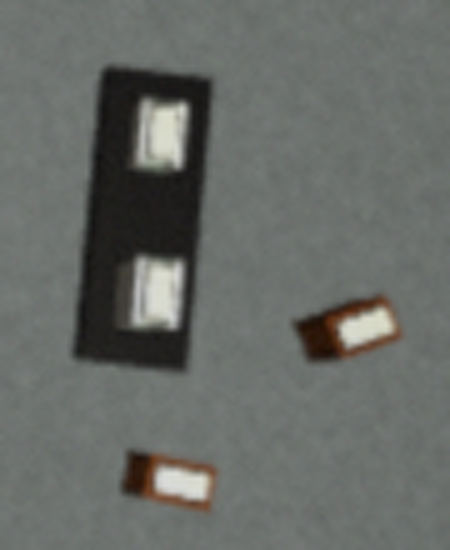

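View pics/tb.png

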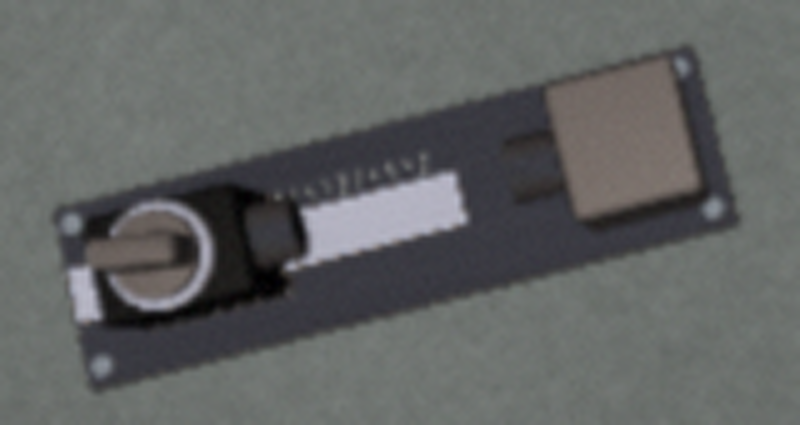

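View pics/sc.png

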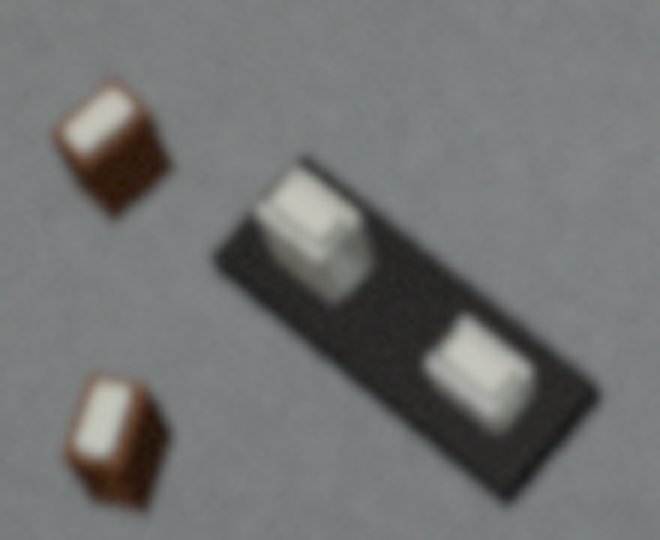

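View pics/sb.png

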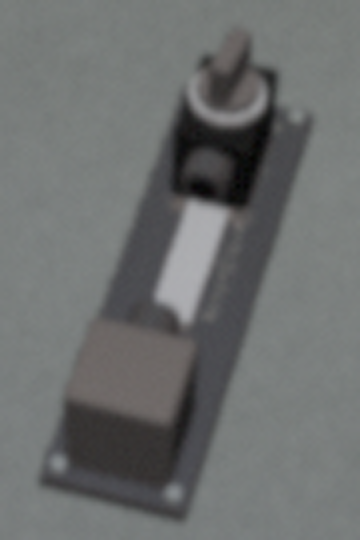

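```bash
python3 - <<'E'
from h import *
np.set_printoptions(precision=4,suppress=True)
t=load('top1');s=load('scene1')
def q(c,pts,x0,y0,f,z): return np.array([onz(c,(a+.5)/f-.5+x0,(b+.5)/f-.5+y0,z) for a,b in pts])
def rep(P):
    print(P[:,:2]); print('c',P.mean(0)[:2],'edges',[round(float(np.linalg.norm(P[i]-P[(i+1)%len(P)])),4) for i in range(len(P))],'ang',[round(float(np.degrees(np.arctan2(*(P[(i+1)%len(P)]-P[i])[[1,0]]))),1) for i in range(len(P))])
print('plate top');rep(q(t,[(55,210),(690,45),(740,220),(95,390)],105,175,5,.012))
print('plate scene');rep(q(s,[(312,112),(187,520),(40,485)],225,75,4,.012))
print('stand top');rep(q(t,[(105,67),(212,78),(187,370),(75,357)],320,165,5,.018))
print('stand scene');rep(q(s,[(305,155),(600,395),(508,503),(215,258)],120,225,6,.018))
print('knob disc');print(q(t,[(160,255)],105,175,5,.1),q(s,[(230,92)],225,75,4,.1))
print('knob bar top');rep(q(t,[(88,255),(172,250)],105,175,5,.13))
rep(q(s,[(240,30),(226,62)],225,75,4,.13))
print('tall stopper');print(q(t,[(159,291)],320,165,5,.06),q(s,[(308,212)],120,225,6,.06))
print('short stopper');print(q(t,[(165,134)],320,165,5,.038),q(s,[(483,358)],120,225,6,.038))
print('lamp roof');P=q(t,[(545,88),(672,52),(705,190),(580,222)],105,175,5,.088);rep(P)
E
```

```text
plate top
[[ 0.5436  0.2283]
 [ 0.6206 -0.0782]
 [ 0.5358 -0.1017]
 [ 0.4577  0.2057]]
c [0.5394 0.0635] edges [0.3161, 0.088, 0.3172, 0.0888] ang [-75.9, -164.5, 104.3, 14.8]
plate scene
[[ 0.5426  0.2315]
 [ 0.624  -0.0816]
 [ 0.5384 -0.1049]]
c [0.5683 0.015 ] edges [0.3235, 0.0887, 0.3364] ang [-75.4, -164.8, 89.3]
stand top
[[ 0.6305 -0.3128]
 [ 0.6246 -0.3633]
 [ 0.4865 -0.3455]
 [ 0.4929 -0.2937]]
c [ 0.5586 -0.3289] edges [0.0508, 0.1392, 0.0522, 0.1389] ang [-96.7, 172.7, 82.9, -7.9]
stand scene
[[ 0.4926 -0.2963]
 [ 0.6335 -0.3176]
 [ 0.6272 -0.3655]
 [ 0.4884 -0.345 ]]
c [ 0.5604 -0.3311] edges [0.1425, 0.0483, 0.1403, 0.0489] ang [-8.6, -97.5, 171.6, 85.0]
knob disc
[[0.5168 0.1482 0.1   ]] [[0.5217 0.1469 0.1   ]]
knob bar top
[[0.5155 0.169 ]
 [0.5173 0.1336]]
c [0.5164 0.1513] edges [0.0355, 0.0355] ang [-87.1, 92.9]
[[0.5149 0.1686]
 [0.5201 0.1418]]
c [0.5175 0.1552] edges [0.0274, 0.0274] ang [-79.1, 100.9]
tall stopper
[[ 0.5211 -0.3246  0.06  ]] [[ 0.5223 -0.3251  0.06  ]]
short stopper
[[ 0.5952 -0.3353  0.038 ]] [[ 0.5969 -0.3323  0.038 ]]
lamp roof
[[ 0.5899 -0.0175]
 [ 0.6054 -0.074 ]
 [ 0.5439 -0.0883]
 [ 0.5303 -0.0333]]
c [ 0.5674 -0.0533] edges [0.0585, 0.0631, 0.0566, 0.0616] ang [-74.6, -166.9, 103.9, 14.8]
```

Request:
{"method": "jog_arm", "body": {
  "rows": [20,-24,0,6,1,40,-48,0,12,1]
}}

```text
t: 0.32
position: [0.2024, 0.5295, 0.2305]
ee_rot: [-3.141, -0.0, 3.084]
contact_force: [0.2, 0.1, 0.2]
finger_gap: 1.004
```

```bash
python3 -c "
from h import *
s=ctrl.state();print(s['joints'],s['ee_rot'],s['position'])"
```

```text
[ 1.20569675e+00  2.51935921e-01 -1.30852181e-01  1.18879659e+00
  1.98881399e-05  1.26345474e+00] [-3.14084725e+00 -2.57456033e-04  3.08383456e+00] [0.20237445 0.52946715 0.23053181]
```

Request:
{"method": "jog_arm", "body": {
  "rows": [25,-30,0,7,1,50,-60,0,14,1,75,-90,0,21,1,100,-120,0,28,1,125,-150,0,35,1,150,-180,0,42,1,175,-210,0,49,1,200,-240,0,56,1,225,-270,0,63,1,250,-300,0,70,1]
}}

```text
t: 1.15
position: [0.4423, 0.2417, 0.2312]
ee_rot: [3.141, -0.0, -2.07]
contact_force: [-0.1, 0.5, -0.5]
finger_gap: 1.002
```

Request:
{"method": "jog_arm", "body": {
  "rows": [20,-25,0,7,1,40,-50,0,14,1,55,-70,0,20,0.6,65,-79,0,27,0.6,65,-79,0,27,0.6,65,-79,0,27,0.6]
}}

```text
t: 1.65
position: [0.5065, 0.1639, 0.2309]
ee_rot: [3.141, 0.0, -1.609]
contact_force: [-0.0, -0.6, -0.9]
finger_gap: 0.599
```

```bash
python3 - <<'E'
from h import *
s=ctrl.state();print(s['joints'],s['ee_rot'],s['position'],s['dq'])
c=snap('wrist','w2.png');np.save('pics/w2s.npy',s,allow_pickle=True)
cv2.imwrite('pics/w2b.png',cv2.resize(c['color'][:,:,::-1],None,fx=1.5,fy=1.5))
E
```

```text
[ 3.12659150e-01  1.87410397e-01 -2.11314399e-01  1.17297403e+00
  3.80734271e-04 -1.22042372e+00] [ 3.14061430e+00  4.78221442e-05 -1.60850997e+00] [0.5065323  0.16387506 0.23090817] [ 0.02950848 -0.01012986 -0.01224846  0.00339383  0.00207909  0.01780727]
```

View pics/w2b.png

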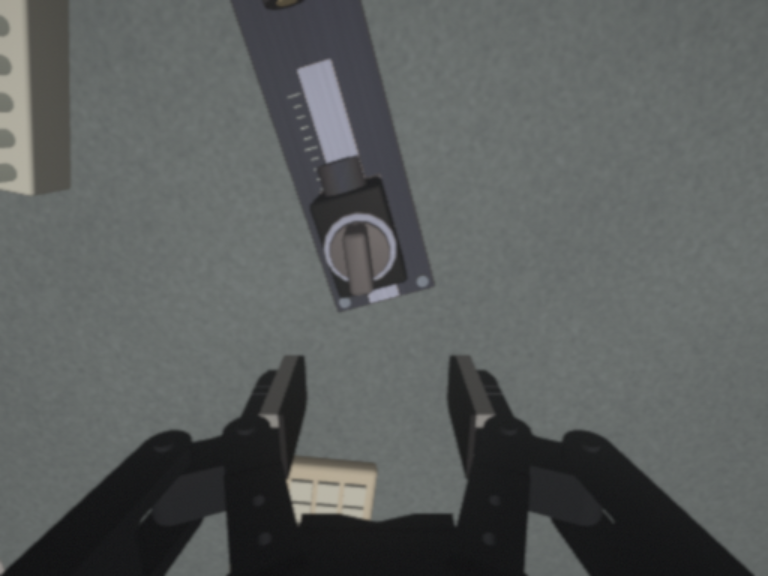

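```bash
python3 - <<'E'
from h import *
np.set_printoptions(precision=4,suppress=True)
c=load('w2');s=load('w2s')
crop(c,200,100,300,220,'w2c.png',6)
f=lambda u,v,z:onz(c,(u+.5)/1.5-.5,(v+.5)/1.5-.5,z,s)
print('disc',f(360,248,.1)); a=f(357,236,.13);b=f(361,293,.13);print(a,b,(a+b)/2,np.degrees(np.arctan2(*(a-b)[[1,0]])),np.linalg.norm(a-b))
print('plate end',f(339,311,.012),f(434,286,.012))
print('proj barrel det',)
E
```

```text
disc [0.5167 0.1492 0.1   ]
[0.5166 0.1345 0.13  ] [0.516  0.1688 0.13  ] [0.5163 0.1516 0.13  ] -89.04387546393583 0.03427142964892514
plate end [0.5424 0.2285 0.012 ] [0.4583 0.2082 0.012 ]
proj barrel det
```

View pics/w2c.png

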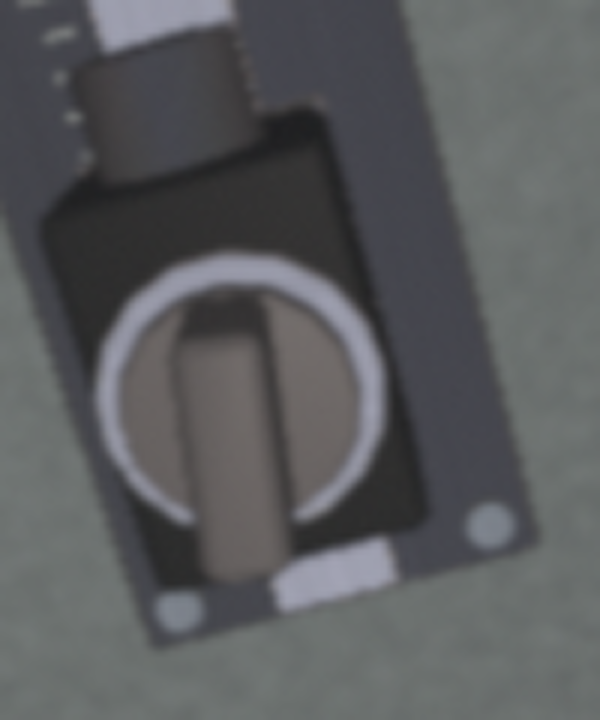

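```bash
python3 - <<'E'
from h import *
np.set_printoptions(precision=4,suppress=True)
c=load('w2');s=load('w2s')
f=lambda u,v,z:onz(c,(u+.5)/6-.5+200,(v+.5)/6-.5+100,z,s)
for p,q in [((218,332),(247,580)),((172,350),(200,570)),((262,340),(290,560))]:
    a=f(*p,.13);b=f(*q,.13);print(a,b,(a+b)/2,np.degrees(np.arctan2(*(b-a)[[1,0]])),np.linalg.norm(a-b))
print('ring',f(241,398,.1))
for p,q in [((45,220),(165,585)),((325,110),(425,520)),((45,220),(325,110))]:
    a=f(*p,.086);b=f(*q,.086);print('house',a,b,(a+b)/2,np.degrees(np.arctan2(*(b-a)[[1,0]])),np.linalg.norm(a-b))
print(ctrl.state()['position'],ctrl.state()['ee_rot'])
E
```

```text
[0.5181 0.1325 0.13  ] [0.5158 0.1698 0.13  ] [0.5169 0.1511 0.13  ] 93.46205557633755 0.03735487773464394
[0.5247 0.1348 0.13  ] [0.5226 0.168  0.13  ] [0.5237 0.1514 0.13  ] 93.53022554374944 0.03318847320968835
[0.512  0.1339 0.13  ] [0.5094 0.1669 0.13  ] [0.5107 0.1504 0.13  ] 94.48911767883797 0.03312030574194876
ring [0.5168 0.1499 0.1   ]
house [0.5478 0.1226 0.086 ] [0.5324 0.1866 0.086 ] [0.5401 0.1546 0.086 ] 103.55540497115297 0.06581658308505331
house [0.5018 0.1069 0.086 ] [0.4869 0.1763 0.086 ] [0.4943 0.1416 0.086 ] 102.04469410010175 0.07103511492123991
house [0.5478 0.1226 0.086 ] [0.5018 0.1069 0.086 ] [0.5248 0.1147 0.086 ] -161.1349611966455 0.048668917204681285
[0.5061 0.1645 0.231 ] [ 3.1406  0.0002 -1.6074]
```

Request:
{"method": "jog_arm", "body": {
  "rows": [6,-7,-20,3,0.5,11,-14.5,-40,5.7,0.5,11,-14.5,-60,5.7,0.5,11,-14.5,-60,5.7,0.5]
}}

```text
t: 2.03
position: [0.5144, 0.1499, 0.1677]
ee_rot: [3.135, -0.001, -1.506]
contact_force: [-0.8, -0.7, 0.3]
finger_gap: 0.5
```

Request:
{"method": "jog_arm", "body": {
  "rows": [2,0,-20,0,0.5,2,0,-40,0,0.5,2,0,-60,0,0.5,2,0,-60,0,0.5,2,0,-60,0,0.5]
}}

```text
t: 2.45
position: [0.5185, 0.1505, 0.1115]
ee_rot: [3.14, -0.0, -1.505]
contact_force: [-0.2, 0.4, 0.8]
finger_gap: 0.498
```

```bash
python3 - <<'E'
from h import *
s=ctrl.state();print(s['joints'],s['ee_rot'],s['position'])
c=snap('wrist','w3.png');cv2.imwrite('pics/w3b.png',cv2.resize(c['color'][:,:,::-1],None,fx=1.5,fy=1.5))
E
```

```text
[ 2.82411543e-01  2.82372764e-01 -3.74467267e-01  9.15740125e-01
  1.35618969e-04 -1.35455895e+00] [ 3.13982127e+00 -2.50270899e-04 -1.50462206e+00] [0.51848994 0.15049544 0.11153503]
```

View pics/w3b.png

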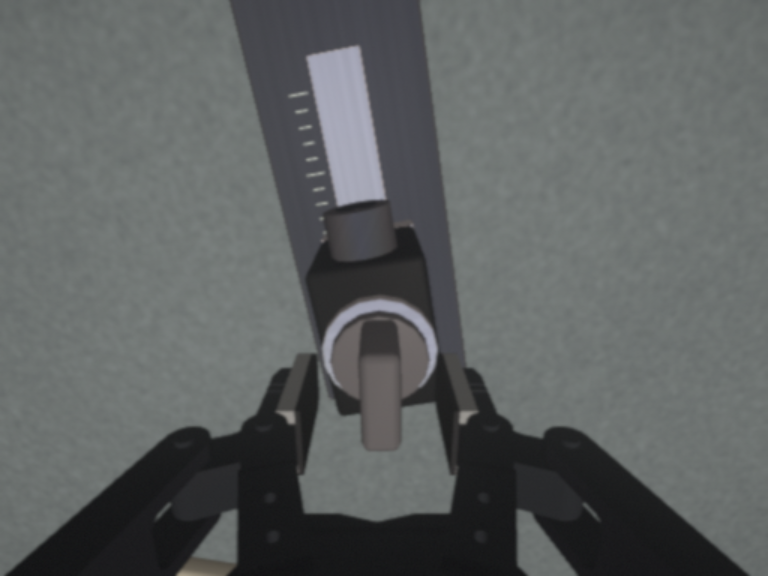

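Request:
{"method": "jog_arm", "body": {
  "rows": [-0.5,0,-3,0,0.4,-0.5,0,-3,0,0.2,-0.5,0,-3,0,0,-0.5,0,-3,0,0,-0.5,0,-3,0,0,-0.5,0,-3,0,0,-0.5,0,-3,0,0],
  "squeeze": 40
}}

```text
t: 3.08
position: [0.5176, 0.1502, 0.1094]
ee_rot: [3.14, 0.001, -1.505]
contact_force: [-7.7, 0.4, 8.7]
finger_gap: 0.154
```

```bash
python3 - <<'E'
from h import *
s=ctrl.state();print(s)
E
```

```text
{'t': 3.0833, 'joints': array([ 0.28144112,  0.28260144, -0.37944237,  0.91041595,  0.0014618 ,
       -1.35549388]), 'dq': array([-0.00047911,  0.00053488, -0.00023499,  0.00091323,  0.00053709,
       -0.00141222]), 'joint_torque': array([ -1.23381045, -45.04417777,  31.66961789,  -3.04699481,
        -0.68047162,   0.06152003]), 'position': array([0.51762802, 0.15015768, 0.10944726]), 'ee_rot': array([ 3.13965533e+00,  1.07266847e-03, -1.50465991e+00]), 'contact_force': array([-7.65508499,  0.35756033,  8.70418625]), 'ft_torque': array([0.01786131, 1.48465968, 0.06610729]), 'finger_gap': 0.15441841253292246}
```

Request:
{"method": "jog_arm", "body": {
  "rows": [-0.5,0,0.5,-5,0,-0.5,0,0.5,-10,0,-0.5,0,0.5,-15,0,-0.5,0,0.5,-20,0,-0.5,0,0.5,-25,0,-0.5,0,0.5,-30,0,-0.5,0,0.5,-30,0]
}}

```text
t: 3.67
position: [0.5163, 0.1503, 0.1095]
ee_rot: [3.138, -0.0, -2.032]
contact_force: [-8.4, 1.0, 6.5]
finger_gap: 0.153
```

```bash
python3 - <<'E'
from h import *
s=ctrl.state();print(s['ft_torque'],s['position'],s['ee_rot'],s['contact_force'])
E
```

```text
[ 0.2877339   1.66732801 -0.05084916] [0.51632576 0.15034843 0.10946876] [ 3.13774424e+00 -3.62928630e-04 -2.03186303e+00] [-8.42395301  0.99952523  6.5363397 ]
```

Request:
{"method": "jog_arm", "body": {
  "rows": [-0.5,0,0.5,-5,0,-0.5,0,0.5,-10,0,-0.5,0,0.5,-15,0,-0.5,0,0.5,-20,0,-0.5,0,0.5,-24,0,-0.5,0,0.5,-24,0]
}}

```text
t: 4.17
position: [0.5154, 0.1509, 0.1095]
ee_rot: [3.137, -0.002, -2.45]
contact_force: [-8.5, 2.9, 4.2]
finger_gap: 0.15
```

```bash
python3 - <<'E'
from h import *
s=ctrl.state();print(s['ft_torque'],s['position'],s['ee_rot'],s['contact_force'])
E
```

```text
[ 0.66913191  1.63373157 -0.03427868] [0.51543591 0.15088205 0.10953873] [ 3.13679310e+00 -1.89732195e-03 -2.44970071e+00] [-8.52360391  2.87189342  4.18448009]
```

Request:
{"method": "jog_arm", "body": {
  "rows": [0,0,0,-2,0,0,0,0,-4,0,0,0,0,-4,0]
}}

```text
t: 4.42
position: [0.5154, 0.151, 0.1095]
ee_rot: [3.137, -0.002, -2.518]
contact_force: [-8.2, 3.7, 4.9]
finger_gap: 0.156
```

```bash
python3 - <<'E'
from h import *
s=ctrl.state();print(s['ft_torque'],s['position'],s['ee_rot'],s['contact_force'])
E
```

```text
[ 0.70611568  1.68998429 -0.06529532] [0.51535103 0.15099477 0.1095236 ] [ 3.13664422e+00 -2.21481738e-03 -2.51784424e+00] [-8.20541353  3.73651878  4.85073992]
```

Request:
{"method": "jog_arm", "body": {
  "rows": [0,0,0,-2,0,0,0,0,-3,0,0,0,0,-3,0]
}}

```text
t: 4.67
position: [0.5153, 0.1511, 0.1096]
ee_rot: [3.137, -0.002, -2.568]
contact_force: [-8.4, 3.7, 3.5]
finger_gap: 0.148
```

```bash
python3 - <<'E'
from h import *
s=ctrl.state();print(s['ft_torque'],s['position'],s['ee_rot'],s['contact_force'])
snap('wrist','w4.png');snap('top','t4.png')
E
```

```text
[0.70947811 1.80704547 0.8010028 ] [0.51531899 0.1510893  0.1095669 ] [ 3.13680982e+00 -2.46976279e-03 -2.56772236e+00] [-8.35204505  3.72422076  3.53532634]
```

View pics/w4.png

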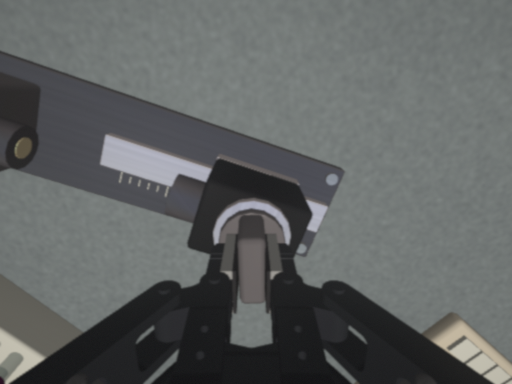

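Request:
{"method": "jog_arm", "body": {
  "rows": [0,0,0,0.5,0.3,0,0,0,0.5,0.5,0,0,0,0.5,0.5,0,0,0,0.5,0.5,0,0,30,0.5,0.5,0,0,60,0.5,0.5,0,0,100,0.5,0.6,0,0,100,0.5,0.6,0,0,100,0.5,0.6]
}}

```text
t: 5.52
position: [0.5204, 0.1503, 0.2122]
ee_rot: [-3.14, 0.006, -2.561]
contact_force: [0.4, 0.7, -0.6]
finger_gap: 0.599
```

```bash
python3 - <<'E'
from h import *
s=ctrl.state();print(s['joints'],s['ft_torque'],s['position'],s['ee_rot'],s['contact_force'])
c=snap('wrist','w5.png');np.save('pics/w5s.npy',s,allow_pickle=True)
cv2.imwrite('pics/w5b.png',cv2.resize(c['color'][:,:,::-1],None,fx=1.5,fy=1.5))
E
```

```text
[ 2.81310385e-01  2.07445701e-01 -2.29682945e-01  1.12763074e+00
 -1.30964535e-04 -2.98995239e-01] [-0.04861521  0.03871328  0.00939757] [0.52036518 0.15032669 0.21221552] [-3.13968924  0.00573052 -2.56128197] [ 0.363659   0.7210558 -0.5916812]
```

View pics/w5b.png

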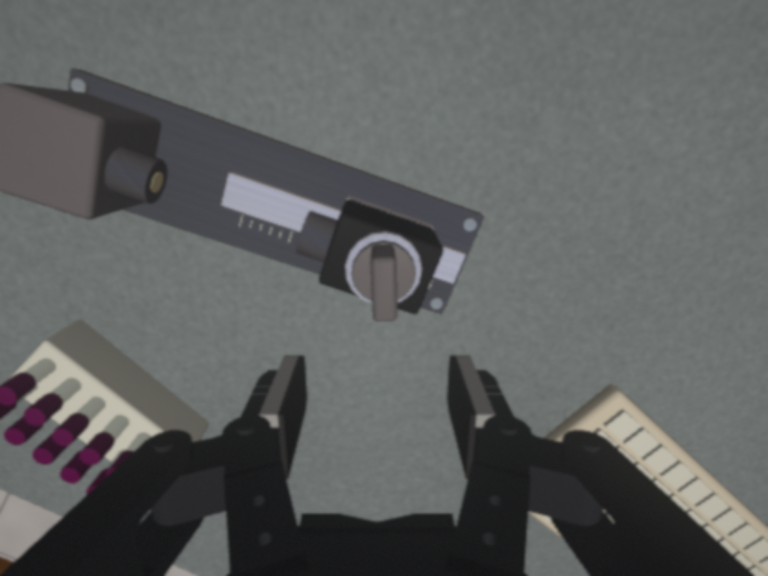

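```bash
python3 - <<'E'
from h import *
np.set_printoptions(precision=4,suppress=True)
c=load('w5');s=load('w5s')
crop(c,60,60,320,220,'w5c.png',3)
f=lambda u,v,z:onz(c,(u+.5)/1.5-.5,(v+.5)/1.5-.5,z,s)
print('lamp',f(157,181,.065)); print('disc',f(384,269,.1))
print('plate',f(69,70,.012),f(484,216,.012),f(441,314,.012))
a=f(69,70,.012);b=f(484,216,.012);print(np.degrees(np.arctan2(*(b-a)[[1,0]])),np.linalg.norm(a-b))
a=f(384,250,.13);b=f(385,320,.13);print(a,b,np.degrees(np.arctan2(*(a-b)[[1,0]])))
t=load('top1')
g=lambda u,v,z:onz(t,(u+.5)/5-.5+105,(v+.5)/5-.5+175,z)
print('top: lamp barrel edges',g(505,145,.065),g(517,198,.065),'det',g(303,208,.075),g(308,255,.075))
E
```

```text
lamp [0.5538 0.0022 0.065 ]
disc [0.5141 0.1507 0.1   ]
plate [ 0.536  -0.0996  0.012 ] [0.4575 0.2084 0.012 ] [0.5433 0.2293 0.012 ]
104.28489411666986 0.3178171054914368
[0.4977 0.1393 0.13  ] [0.5309 0.162  0.13  ] -145.62719145237057
top: lamp barrel edges [0.5671 0.0034 0.065 ] [ 0.543  -0.0023  0.065 ] det [0.5386 0.0924 0.075 ] [0.5176 0.0897 0.075 ]
```

View pics/w5c.png

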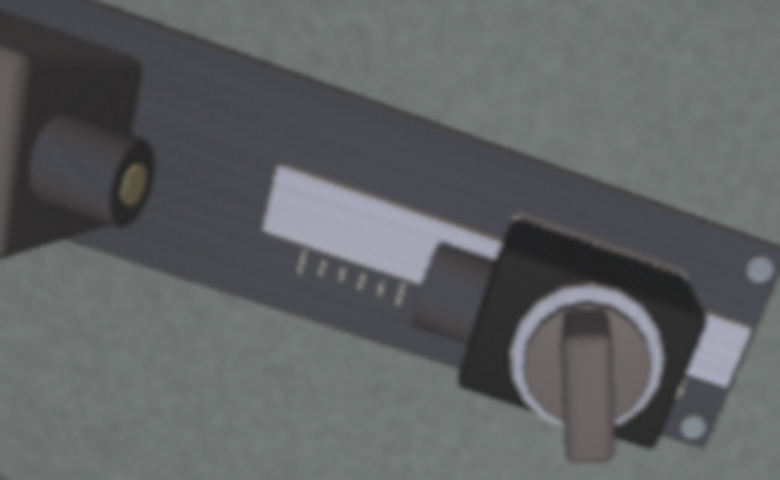

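Request:
{"method": "jog_arm", "body": {
  "rows": [0,-40,0,-4,0.6,0,-80,0,-8,0.6,0,-120,0,-12,0.6,0,-160,0,-16,0.6,0,-200,0,-20,0.6,0,-240,0,-24,0.6,0,-280,0,-28,0.6,0,-320,0,-32,0.6,0,-360,0,-36,0.6,0,-400,0,-41,0.6]
}}

```text
t: 6.4
position: [0.5168, -0.2518, 0.2076]
ee_rot: [3.141, -0.002, 3.003]
contact_force: [1.7, -0.2, 0.2]
finger_gap: 0.597
```

Request:
{"method": "jog_arm", "body": {
  "rows": [0,-35,0,0,0.6,1,-75,0,0,0.6,1,-75,0,0,0.6,1,-75,0,0,0.6,1,-75,0,0,0.6]
}}

```text
t: 6.82
position: [0.5181, -0.3246, 0.2076]
ee_rot: [3.14, -0.003, 3.006]
contact_force: [0.4, -0.3, 0.7]
finger_gap: 0.599
```

```bash
python3 - <<'E'
from h import *
s=ctrl.state();print(s['joints'],s['position'],s['ee_rot'])
c=snap('wrist','w6.png');np.save('pics/w6s.npy',s,allow_pickle=True)
cv2.imwrite('pics/w6b.png',cv2.resize(c['color'][:,:,::-1],None,fx=1.5,fy=1.5))
crop(c,200,100,330,220,'w6c.png',5)
E
```

```text
[-5.59929334e-01  3.47252740e-01 -5.44397726e-02  1.17212705e+00
  3.99864890e-04 -4.24259277e-01] [ 0.51811117 -0.3246224   0.20762145] [ 3.13998373e+00 -2.59060651e-03  3.00592408e+00]
```

View pics/w6b.png

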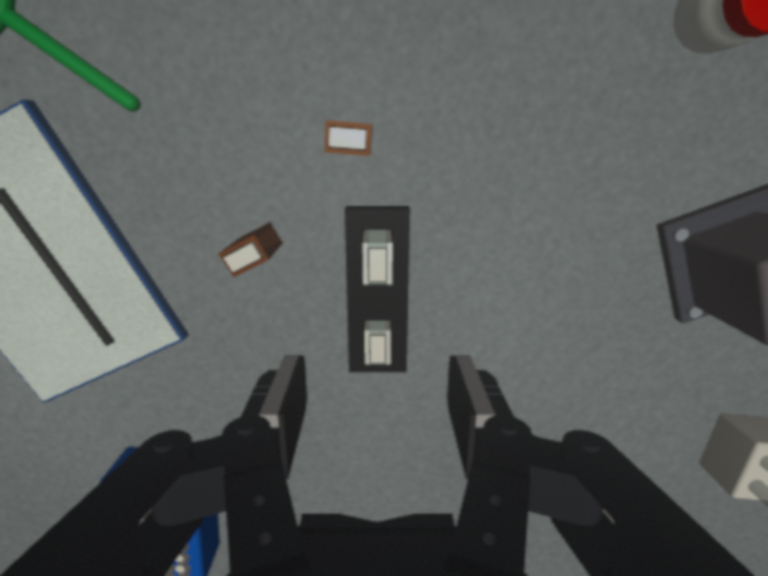

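View pics/w6c.png

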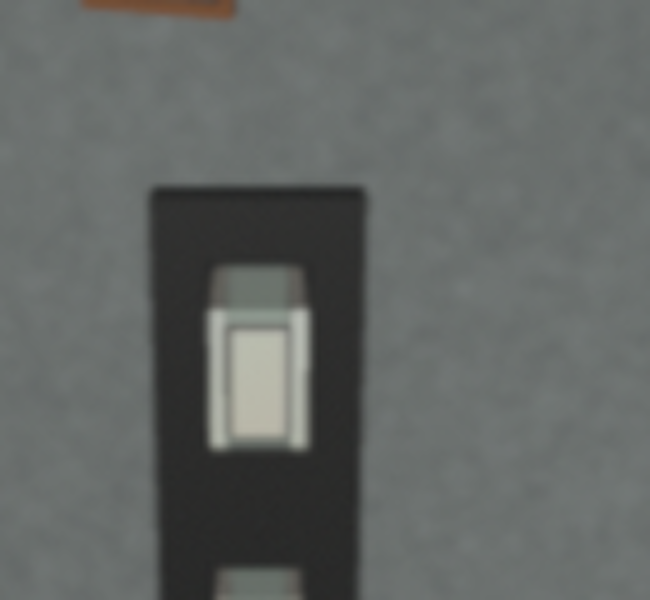

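```bash
python3 - <<'E'
from h import *
np.set_printoptions(precision=4,suppress=True)
c=load('w6');s=load('w6s')
f=lambda u,v,z:onz(c,(u+.5)/5-.5+200,(v+.5)/5-.5+100,z,s)
print(f(260,383,.06),f(259,379,.056))
a=f(208,308,.056);b=f(208,450,.056);d=f(310,308,.056);e=f(310,450,.056)
for x,y in((a,b),(d,e),(a,d),(b,e)):print(np.linalg.norm(x-y),np.degrees(np.arctan2(*(y-x)[[1,0]])))
E
```

```text
[ 0.5202 -0.3244  0.06  ] [ 0.5205 -0.3246  0.056 ]
0.030831382136035146 -8.375205545708353
0.030838098355724593 -7.08473768464677
0.020931644598614147 82.20404295628984
0.021626126176449247 82.18836926295005
```

Request:
{"method": "jog_arm", "body": {
  "rows": [2.5,0,-30,0,0.5,2.5,0,-60,0,0.5,2.5,0,-90,0,0.5,2.5,0,-120,0,0.5,2.5,0,-120,0,0.5,2.5,0,-120,0,0.5]
}}

```text
t: 7.37
position: [0.5203, -0.3228, 0.0881]
ee_rot: [3.14, -0.004, 3.009]
contact_force: [0.8, -0.7, 1.1]
finger_gap: 0.502
```

```bash
python3 - <<'E'
from h import *
s=ctrl.state();print(s['position'],s['ee_rot'])
c=snap('wrist','w7.png');np.save('pics/w7s.npy',s,allow_pickle=True)
crop(c,180,180,340,300,'w7b.png',5)
E
```

```text
[ 0.52029004 -0.32284084  0.08808823] [ 3.13974335 -0.00387507  3.00857772]
```

View pics/w7b.png

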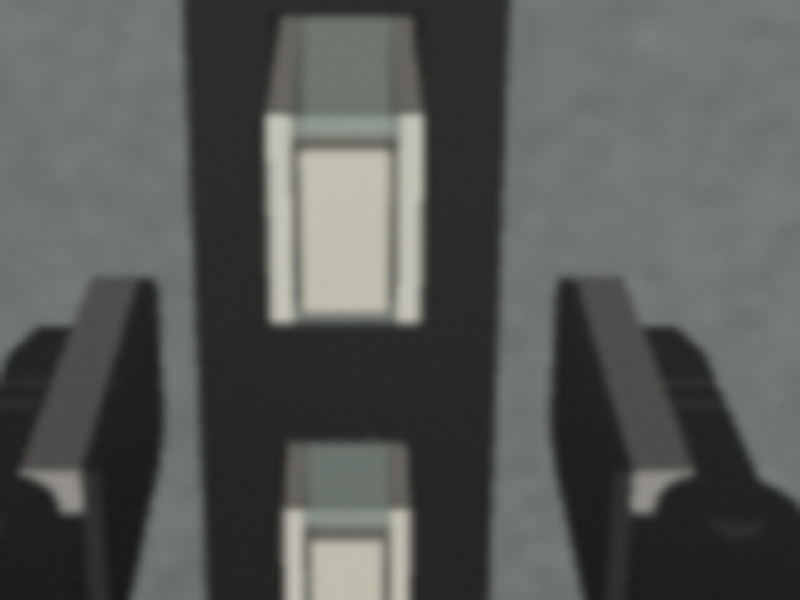

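Request:
{"method": "jog_arm", "body": {
  "rows": [0,-1.5,-15,0,0.5,0,-1.5,-30,0,0.5,0,-1.5,-45,0,0.5,0,-1.5,-59,0,0.5,0,-1.5,-59,0,0.5,0,-1.5,-59,0,0.5]
}}

```text
t: 7.92
position: [0.5226, -0.3268, 0.0321]
ee_rot: [-3.141, 0.002, 3.007]
contact_force: [0.3, -0.2, 0.6]
finger_gap: 0.499
```

Request:
{"method": "jog_arm", "body": {
  "rows": [0,0,0,0,0.45,0,0,0,0,0.45]
}}

```text
t: 8.08
position: [0.523, -0.3274, 0.0324]
ee_rot: [-3.14, 0.003, 3.007]
contact_force: [-0.2, 0.0, 0.1]
finger_gap: 0.451
```

```bash
python3 - <<'E'
from h import *
s=ctrl.state();print(s['position'],s['ee_rot'])
c=snap('wrist','w8.png');np.save('pics/w8s.npy',s,allow_pickle=True)
print(ctrl.state()['position'])
crop(c,150,150,350,300,'w8b.png',4)
E
```

```text
[ 0.52297191 -0.32736501  0.03240315] [-3.14029565e+00  2.85522610e-03  3.00692758e+00]
[ 0.52275451 -0.32723854  0.03211646]
```

View pics/w8b.png

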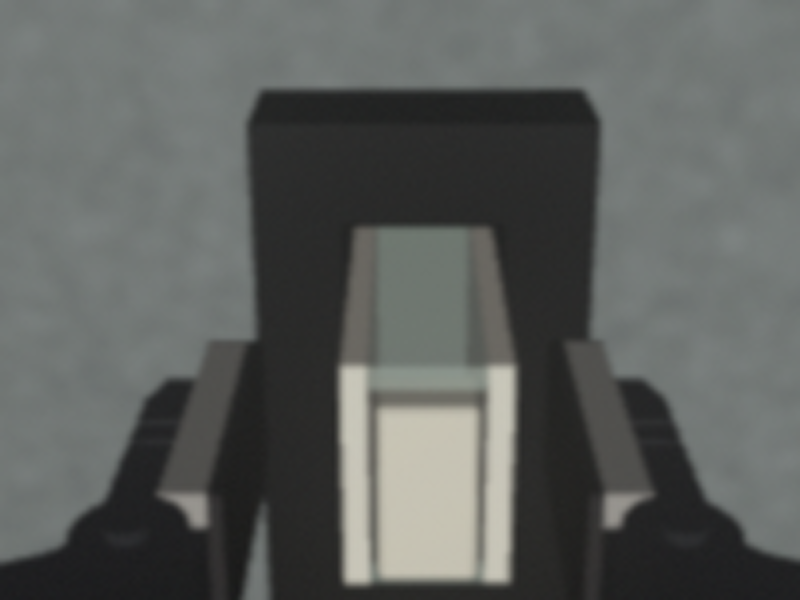

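Request:
{"method": "jog_arm", "body": {
  "rows": [-2,2,-2,0,0.45,-2,2,-2,0,0.4,-2,2,-2,0,0.4],
  "squeeze": 30
}}

```text
t: 8.38
position: [0.5194, -0.3245, 0.0284]
ee_rot: [3.142, -0.0, 3.007]
contact_force: [0.3, -0.5, 0.6]
finger_gap: 0.401
```

```bash
python3 - <<'E'
from h import *
s=ctrl.state();print(s['position'],s['ee_rot'])
c=snap('wrist','w9.png');np.save('pics/w9s.npy',s,allow_pickle=True)
crop(c,150,150,350,300,'w9b.png',4)
E
```

```text
[ 0.51938148 -0.32446216  0.02841836] [ 3.14153810e+00 -1.12685385e-04  3.00680120e+00]
```

View pics/w9b.png

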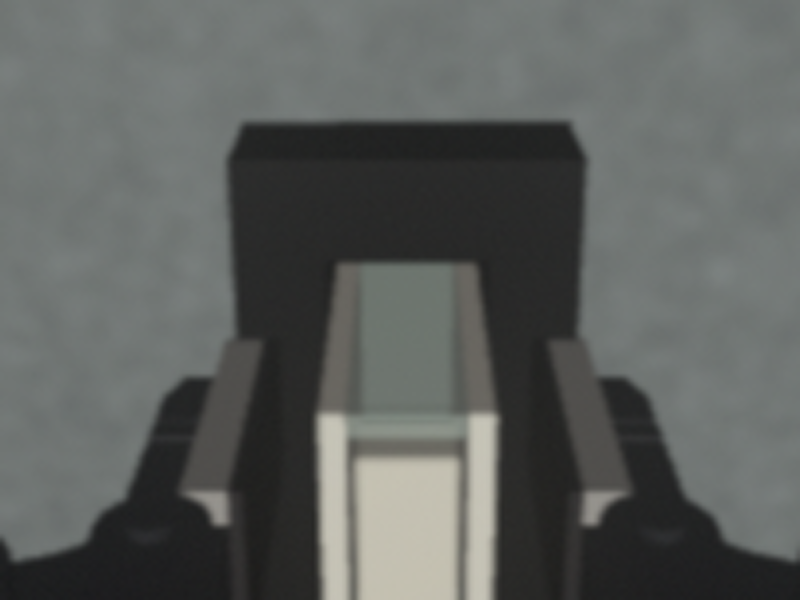

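Request:
{"method": "jog_arm", "body": {
  "rows": [1,0,0,0,0.3,1,0,0,0,0.2,1,0,0,0,0.1,1,0,0,0,0.1,1,0,0,0,0.1,1,0,0,0,0.1],
  "squeeze": 30
}}

```text
t: 8.93
position: [0.5208, -0.3247, 0.0284]
ee_rot: [-3.141, 0.0, 3.007]
contact_force: [1.1, -0.6, 1.0]
finger_gap: 0.231
```

Request:
{"method": "jog_arm", "body": {
  "rows": [0,0,4,0,0.1,0,0,8,0,0.1,0,0,14,0,0.1,0,0,22,0,0.1,0,0,32,0,0.1,0,0,44,0,0.1,0,0,60,0,0.1,0,0,80,0,0.1,0,0,80,0,0.1,0,0,80,0,0.1]
}}

```text
t: 9.77
position: [0.5219, -0.3254, 0.1105]
ee_rot: [-3.14, 0.004, 3.007]
contact_force: [0.7, -0.0, -0.2]
finger_gap: 0.235
```

```bash
python3 - <<'E'
from h import *
s=ctrl.state();print(s['position'],s['ee_rot'],s['contact_force'],s['joints'])
c=snap('wrist','w10.png');np.save('pics/w10s.npy',s,allow_pickle=True)
cv2.imwrite('pics/w10b.png',cv2.resize(c['color'][:,:,::-1],None,fx=1.5,fy=1.5))
c=snap('scene','s10.png');crop(c,100,200,260,320,'s10b.png',5)
E
```

```text
[ 0.5218693  -0.32544615  0.110524  ] [-3.14000664  0.00355223  3.00674284] [ 0.70920402 -0.03863611 -0.20712611] [-5.57609526e-01  4.08756374e-01 -1.94944734e-01  9.63205022e-01
  1.10166375e-05 -4.22756876e-01]
```

View pics/w10b.png

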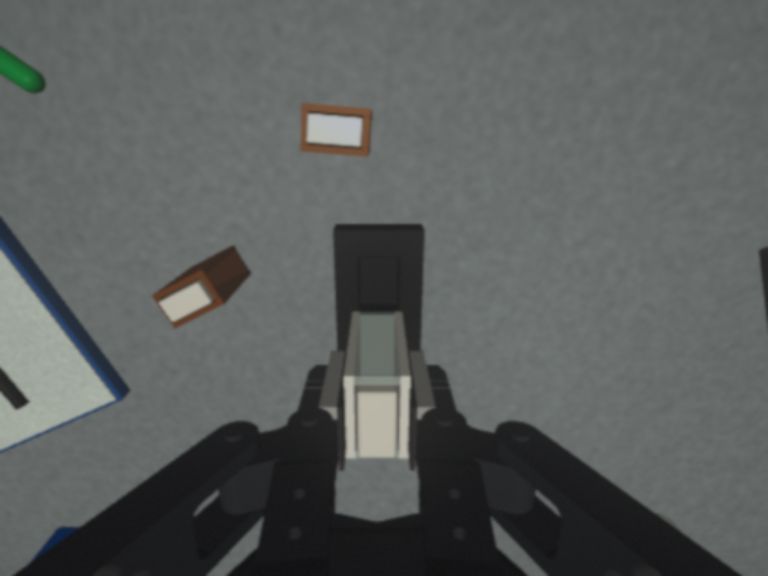

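View pics/s10b.png

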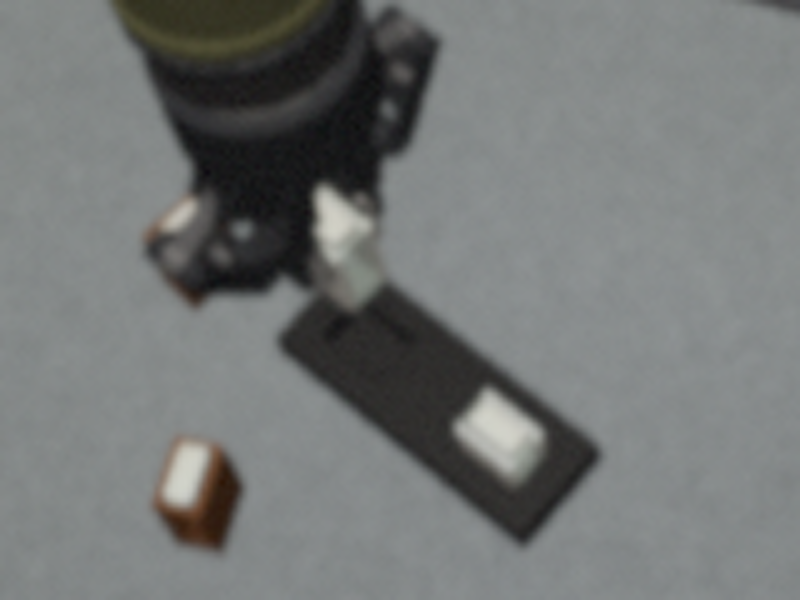

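Request:
{"method": "jog_arm", "body": {
  "rows": [0,0,20,0,0.1,0,0,45,0,0.1,0,10,70,-3,0.1,0,30,90,-8,0.1,0,60,90,-14,0.1,2,90,90,-20,0.1,4,120,90,-26,0.1,6,150,90,-32,0.1,8,180,90,-38,0.1,10,210,90,-44,0.1]
}}

```text
t: 10.7
position: [0.5297, -0.1131, 0.1972]
ee_rot: [-3.14, -0.002, 2.233]
contact_force: [0.4, 0.4, -1.1]
finger_gap: 0.225
```

Request:
{"method": "jog_arm", "body": {
  "rows": [2,30,0,-6,0.1,4,60,0,-12,0.1,6,90,0,-18,0.1,8,120,0,-22,0.1,10,140,0,-24,0.1,11,155,0,-24,0.1,11,163,0,-24,0.1,11,163,0,-24,0.1,11,163,0,-24,0.1,11,163,0,-24,0.1]
}}

```text
t: 11.53
position: [0.5413, 0.0475, 0.1979]
ee_rot: [-3.141, 0.0, 1.819]
contact_force: [-0.4, 0.3, 0.4]
finger_gap: 0.227
```

```bash
python3 - <<'E'
from h import *
s=ctrl.state();print(s['position'],s['ee_rot'],np.degrees(s['ee_rot'][2]),s['contact_force'],s['joints'])
c=snap('wrist','w11.png');np.save('pics/w11s.npy',s,allow_pickle=True)
cv2.imwrite('pics/w11b.png',cv2.resize(c['color'][:,:,::-1],None,fx=1.5,fy=1.5))
E
```

```text
[0.54128702 0.04748352 0.19793555] [-3.14073457e+00  3.67094781e-04  1.81923705e+00] 104.23460482207643 [-0.40331626  0.27598609  0.36137619] [ 8.78036438e-02  2.24069886e-01 -2.41954308e-01  1.10556046e+00
 -4.99617098e-04  1.41015960e+00]
```

View pics/w11b.png

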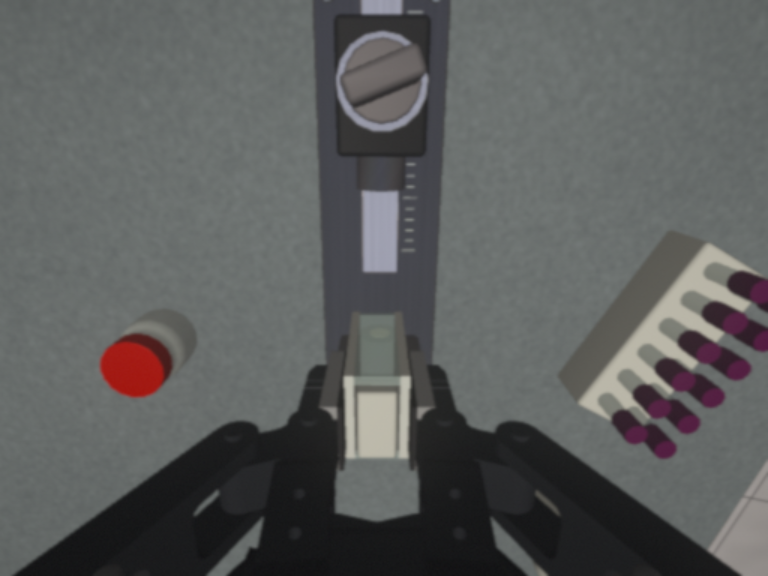

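```bash
python3 - <<'E'
from h import *
np.set_printoptions(precision=4,suppress=True)
c=load('w11');s=load('w11s')
f=lambda u,v,z:onz(c,(u+.5)/1.5-.5,(v+.5)/1.5-.5,z,s)
p=f(381,190,.07);print('det mouth',p,'disc',f(382,81,.1))
a=f(346,90,.13);b=f(424,58,.13);print('bar deg',np.degrees(np.arctan2(*(b-a)[[1,0]])))
u=np.array([-.248,.969]);n=np.array([.969,.248]);L=np.array([.5541,.0015])
for nm,q in(('det',p),('disc',f(382,81,.1)),('rail',f(380,272,.022)),('railtop',f(380,190,.022)),('plate',(f(332,350,.012)+f(433,350,.012))/2),('tcp',s['position'])):
    d=q[:2]-L;print(nm,d@u,d@n)
E
```

```text
det mouth [0.5315 0.0967 0.07  ] disc [0.5174 0.1521 0.1   ]
bar deg 34.74038827838494
det 0.09785745257663205 0.001689108553009609
disc 0.1550416521442491 0.001820973330707428
rail 0.03071822328877129 0.0014844270514770075
railtop 0.09196050102100704 0.001447477842550074
plate -0.04046242000870879 0.003683397020621147
tcp 0.04773565393436407 -0.001011864534323082
```

Request:
{"method": "jog_arm", "body": {
  "rows": [1,1,-12,0,0.1,2,1.5,-28,0,0.1,2,1.5,-48,0,0.1,2,1.5,-68,0,0.1,2,1.5,-84,0,0.1,2,1.5,-96,0,0.1,2,1.5,-100,0,0.1,2,1.5,-100,0,0.1,2,1.5,-100,0,0.1]
}}

```text
t: 12.33
position: [0.5438, 0.0493, 0.0987]
ee_rot: [3.141, 0.0, 1.819]
contact_force: [-0.1, -0.3, 0.2]
finger_gap: 0.227
```

```bash
python3 - <<'E'
from h import *
s=ctrl.state();print(s['position'],s['ee_rot'],np.degrees(s['ee_rot'][2]),s['contact_force'])
E
```

```text
[0.5438213  0.04927728 0.09871984] [3.14138017e+00 1.49406949e-04 1.81899190e+00] 104.2205585541447 [-0.08417449 -0.25586872  0.16378252]
```

Request:
{"method": "jog_arm", "body": {
  "rows": [0,-0.5,-8,0,0.1,0,-0.5,-18,0,0.1,0,-0.5,-28,0,0.1,0,-0.5,-32,0,0.1,0,-0.5,-32,0,0.1,0,-0.5,-32,0,0.1,0,-0.5,-32,0,0.1]
}}

```text
t: 12.92
position: [0.5437, 0.0494, 0.0664]
ee_rot: [3.141, 0.0, 1.82]
contact_force: [0.6, -0.3, -0.7]
finger_gap: 0.228
```

```bash
python3 - <<'E'
from h import *
s=ctrl.state();print(s['position'],s['ee_rot'],np.degrees(s['ee_rot'][2]),s['contact_force'],s['finger_gap'])
c=snap('wrist','w12.png');np.save('pics/w12s.npy',s,allow_pickle=True)
cv2.imwrite('pics/w12b.png',cv2.resize(c['color'][:,:,::-1],None,fx=1.5,fy=1.5))
c=snap('scene','s12.png');crop(c,210,70,330,210,'s12b.png',4)
c=snap('top','t12.png');crop(c,100,90,290,300,'t12b.png',3)
E
```

```text
[0.54373544 0.04944871 0.06639885] [3.14147125e+00 4.66594317e-05 1.82008967e+00] 104.28345628320388 [ 0.5889531  -0.32153109 -0.69326035] 0.22764494230426066
```

View pics/w12b.png

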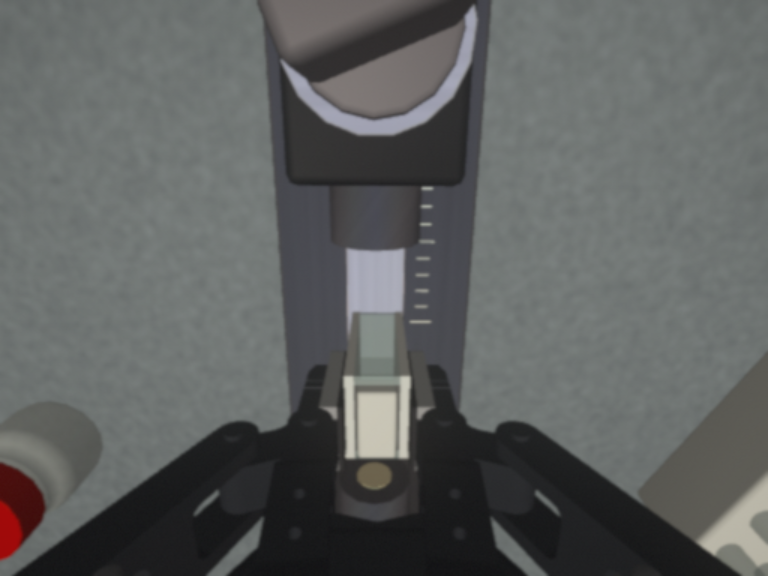

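View pics/s12b.png

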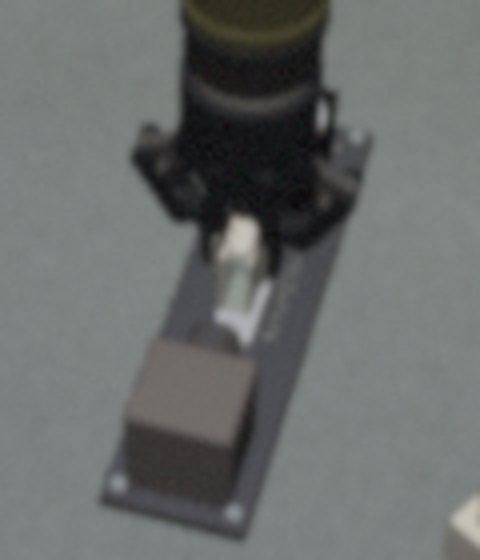

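View pics/t12b.png

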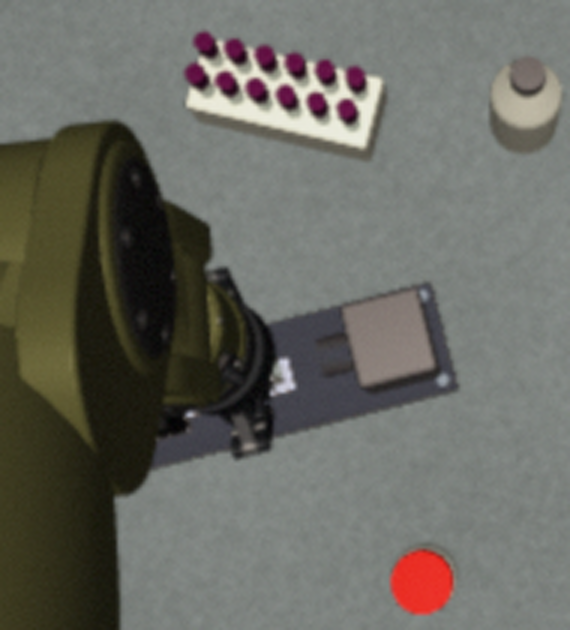

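```bash
python3 - <<'E'
from h import *
np.set_printoptions(precision=4,suppress=True)
c=load('w12');s=load('w12s')
f=lambda u,v,z:onz(c,(u+.5)/1.5-.5,(v+.5)/1.5-.5,z,s)
T=s['position'][:2]
u=np.array([-.248,.969]);n=np.array([.969,.248])
for nm,q in(('det mouth',f(375.5,247,.072)),('lens',f(374,475,.065)),('stopper',f(377,425,.068+.029)),('rail',f(376,300,.022)),('glass base end',f(378,313,.043))):
    d=q[:2]-T;print(nm,q,d@u,d@n)
print('lens px if port at nominal',proj(c,[.5545,.001,.065],s))
E
```

```text
det mouth [0.5313 0.0965 0.072 ] 0.04863234312244396 -0.00038517738789744214
lens [0.5545 0.0025 0.065 ] -0.048119345951375854 -0.0011823139359479404
stopper [0.5438 0.0494 0.097 ] -6.310992986499293e-05 5.131323986227121e-06
rail [0.5407 0.0602 0.022 ] 0.011199715001305748 -0.0002888842284968512
glass base end [0.5409 0.0628 0.043 ] 0.013656051501540247 0.0005313047697400431
lens px if port at nominal (np.float64(248.51405608715555), np.float64(318.47676586203534))
```

```bash
python3 -c "
from workcell import ctrl
s=ctrl.state();print(s['dq'],s['finger_gap']);print(ctrl.hand_in())"
```

```text
[-0.00114689 -0.00274767 -0.00244638 -0.00026464  0.00062295  0.00140077] 0.22952873835403023
the job is handed in; nothing more can be done
None
```

I turned the clamp knob clockwise to its stop, then lifted the tall cell by its frosted faces. I handed in at about 13 s while holding it midway between lamp and detector; the hand-in gave no verdict.

**Knob:** I turned it about 61°, until the wrist torque rose sharply to 0.8 N m. From the estimated start of 0.19 rad that puts it at about 1.2 rad. The starting angle assumes the bar lies along the beam when loose, so the knob value is inferred rather than read.

**Cell position:** By the last camera check:

| Check | Measured |
|---|---|
| Distance to each port | about 48 mm |
| Sideways offset from the beam | 0.3–1.2 mm |
| Cell centre height | about 69 mm (beam is at 65 mm) |
| Angle to the beam | within about 1° |
| Tilt of the tool | under 0.1° |

**Grip and contact:** The fingers held at 19.5 mm open on the 20 mm cell, with under 1 N of outside force and the arm at rest. In every close-up the pads sat only on the frosted faces.

**Everything else:** The detector barrel was in the same place before and after placing the cell. The short cell was in its slot when I last looked, after the lift, and the bystanders still in view looked unmoved.

**Disagreements:**
- The stand is black in the images, though described as white.
- Measured arm positions were 2–3 mm off the commanded ones at times, and I corrected these using the wrist camera.
- An unexplained sideways force of about 8 N showed on the wrist while the knob was gripped; it was gone after release.

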